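# Free the packing turntable's index plunger and hold it out

## Task

I want to turn the packing turntable, so free its lock for me: lift the yellow dust cap off the index plunger and stand it on the bare counter, open end down, setting it down rather than dropping it, before you pull the plunger. Then grip the black plunger knob, pull it straight up, fully back against its spring so that the pin is clear of the hole in the disc, and finish while still holding it up there. Do not turn the disc yourself, and leave everything else standing where it is.

Things in the scene. Friction and masses are not known exactly. Their poses are not given: they have to be found in the camera images.
- turntable: Fixed grey base of the packing turntable; origin on the counter, on the disc's turning axis; varies in place and yaw. Its aluminium disc (diameter 400 mm, top 44 mm above the counter) carries the carton. A grey steel bracket stands at the rim on the base's own -x side, reaching from 156 to 240 mm from the disc's axis; the index plunger stands upright through it.
- bracket_top (a point): Point on the plunger's axis on the flat top of the bracket's level arm, 72 mm above the counter and 185 mm from the disc's axis; the arm is 64 mm wide and reaches in over the disc's rim. The cap's rim rests here at the start.
- cap: Loose yellow plastic dust cap, an upside-down cup with ribbed side: outside diameter 47 mm, height 56 mm, inside diameter 40 mm and depth 52 mm, about 50 g. Origin at the centre of its open lower rim, z up to its closed top. At the start it stands on the bracket over the plunger knob, with about 4 mm of play; it must rise 50 mm to come clear of the knob.
- knob: Black round pull knob of the index plunger, under the cap at the start: 28 mm tall, diameter 25 mm at its underside widening to 31 mm over its upper 8 mm. Origin at the centre of its underside, 90 mm above the counter when seated, z up. Below it: a 20 mm steel sleeve, and a steel nut 31 mm across (top 80 mm above the counter). It moves straight up with the plunger.
- plunger (a joint): How far the plunger is drawn up, in m: 0 = seated (pin 10 mm deep in the hole of the disc), 0.010 = pin just at the disc's surface, 0.018 = fully back against its stop. A spring pulls it down, with about 8 N when seated and 15 N when fully back, plus 1 N of weight; it snaps back when let go and does not latch.
- disc (a joint): Turn of the turntable's disc, in rad, positive anticlockwise from above; 0 = locked at the start. The pin blocks it while seated; then a light push turns it.
- carton: Open cardboard carton, 180 x 140 x 85 mm with short flaps folded down outside, half packed, standing on the disc near its middle. Origin at the centre of its underside, 44 mm above the counter. Leave it.
- penlight: Green anodized penlight, 136 mm long, 17 mm thick, lying on the counter; origin under its middle, x along it. Leave it.
- ramekin: Grey stoneware ramekin, 88 mm across, 46 mm tall, on the counter; origin at the centre of its underside. Leave it.
- tealight_holder: Smoked glass tealight holder, 68 mm across, 62 mm tall, on the counter; origin at the centre of its underside. Leave it.
- tape_dispenser: Heavy bench tape dispenser, 190 mm long, 70 mm wide, 122 mm tall, on the counter; origin at the centre of its underside, x along it. Leave it.

How it is judged:
By the outcome, as a careful person would: the job done as asked, in the order asked, and still so for the second after the job is handed in, while the arm keeps its last pose, push and grip.
It also fails if it takes over 51 s, if anything falls off the work surface, if the arm or the gripper's body presses on something with over 40 N, if the wrist force passes 120 N, or if a joint passes its speed limit or range.

## Robot

A 6-joint arm with a two-finger parallel gripper is mounted at the origin on the work surface. World frame = base frame: x ahead of the robot, y to its left, z up, the work surface at z = 0. Lengths are in m, angles in rad, forces in N, time in s.
With the tool pointing down it reaches from about 0.25 to 0.775 m from the base axis. Payload 4 kg.
Tool frame: the origin (TCP) lies midway between the tips of the shut fingers; the grasp point (between the pads) lies 19 mm behind it; z points along the fingers, x is the direction in which the jaws open and shut, and the axes are right-handed (so a half turn about z gives the same grasp; the last joint's range is limited). The gripper opens to 94 mm and grips with 3 to 60 N. Pads are 16 mm wide; open, the fingers measure 119 mm over their backs; the gripper's body (75 mm by 177 mm) begins 78 mm behind the grasp point.
Start: joints at [-1.352, 0.087, 1.371, -0, 1.684, -0.103], TCP at [0.174, -0.522, 0.185] pointing down, gripper open.
Joint ranges: [-3.1, 3.1], [-0.76, 2.03], [0.27, 2.55], [-1.08, 4.22], [0.17, 2.65], [-2.57, 2.57]. Speed limits (rad/s): [2.79, 2.79, 3.14, 3.14, 3.14, 3.14].

## Interface

Orientations are given as [roll, pitch, yaw] about the fixed x, y, z axes, in that order (R = Rz(yaw) Ry(pitch) Rx(roll)).
In Python, from bench import * gives the robot as it stands.
- The arm moves only by the tool send_rows, never from a script. Its argument "rows" is one flat list of numbers, 7 for each row, row after row: the shift along the world's x, y, z in mm, then the turn, a rotation vector about the world's x, y, z in degrees, then the opening, from 0 (shut) to 1 (fully open). A call has exactly 8 rows; each row shifts and turns the commanded pose from where the row before left it; what a row does not reach is not made up. A row lasts 1/8 s, in which the tool goes at most 62.5 mm and 10.7 degrees, less where a joint would pass 70% of its speed; a pose out of reach is approached as far as the arm can. A call is refused whole if a number of a shift passes 62.5 or a number of a turn 10.7, either way. A call with a gripper value outside its range is refused whole. The fingers move at their own pace and stop on an object; the grip force is fixed at half the most. Time passes only in rows, so rows that do not move let the fingers close, or fill a call up. It gives the time, the measured TCP pose, the force and the opening at its end, in the units of the state.
- get_obs(): the state, without advancing time (a new reading comes with each control period).
- snapshot(name): name is "scene" or "top" or "wrist"; returns a dict with "color" (400x640x3 uint8, red, green, blue), "intrinsics" (3x3 intrinsics, pixels), "distortion" ([k1, k2, p1, p2, k3] as OpenCV has them; the pictures are not rectified), "rvec" (rotation vector, rad) and "tvec" (3), from world to camera coordinates, as OpenCV has them; the wrist camera has in their place "T_tool_cam" (4x4, takes a point from camera to tool coordinates, whose origin is the TCP and whose axes are the tool frame's). Camera axes: x right, y down, z forward; pixel columns grow to the right and rows downward; lengths in m; the calibration is good to about 2 mm. A picture is of the moment at which its call begins: read the wrist's pose just before it. There is no depth.
- close_job(): hands the job in, once; it reports no verdict.
The state is a dict: "time": time; "joint_positions": joint angles; "qvel": joint speeds; "joint_torque": joint torques, N m; "tool_pos": TCP position; "ee_rot": TCP orientation; "wrist_force": force on the tool from outside, world axes, zero at the start; "wrist_torque": the same for the moment, N m; "width": finger opening in m.
Only numpy, scipy, OpenCV 4.12 (cv2) and the standard library are available. Lean on these libraries where they do the work, as an engineer would, in place of code of your own. Each camera call takes 0.05 s, during which the arm holds its last target.

## Working session

There is one attempt and no reset: what is moved stays moved. The work goes in short steps, Python scripts to look and compute and a tool call to move; the robot and the scene stay as the last step left them, time stands still between calls to the robot, and variables do not carry over. Pictures are saved under pics/ and viewed, and the job is handed in when it is done.

Besides the shell and the picture viewer there is one more tool, called after ">>>" by a JSON object that holds its "op" and its "data". send_rows: Moves the arm, as the interface text tells. Its arguments: {"type":"object","properties":{"rows":{"type":"array","items":{"type":"number"}}},"required":["rows"]}

```bash
mkdir -p pics; python3 - <<'E'
from bench import *
import cv2
o=get_obs();print(o)
for n in ["scene","top","wrist"]:
    s=snapshot(n);cv2.imwrite(f"pics/{n}0.png",s["color"][:,:,::-1])
    print(n,{k:v for k,v in s.items() if k!="color"})
E
```

```text
{'time': 0.0, 'joint_positions': array([-1.35210015e+00,  8.79194379e-02,  1.37226990e+00, -2.70599765e-05,
        1.68359600e+00, -1.03085176e-01]), 'qvel': array([-5.09050577e-06, -1.02807545e-03, -1.40767270e-03,  1.07332289e-03,
       -1.46423595e-03,  1.03768958e-03]), 'joint_torque': array([-5.48999815e-04, -3.40176308e+01, -3.02433836e+01,  7.17220595e-02,
        3.27058334e-02, -1.78285782e-04]), 'tool_pos': array([ 0.17380297, -0.5211777 ,  0.18341574]), 'ee_rot': array([-3.14139377e+00,  2.18381237e-03, -1.24901777e+00]), 'wrist_force': array([ 0.53156981, -0.73270044, -0.91028746]), 'wrist_torque': array([-0.00105409,  0.04471143, -0.0384402 ]), 'width': 0.09385834474563953}
scene {'intrinsics': array([[503.08453679,   0.        , 317.97613323],
       [  0.        , 503.08453679, 191.87440578],
       [  0.        ,   0.        ,   1.        ]]), 'distortion': array([0.01414111, 0.        , 0.        , 0.        , 0.        ]), 'rvec': array([ 2.08790166,  1.3025785 , -0.53381254]), 'tvec': array([-0.25306706, -0.3129163 ,  1.83833187])}
top {'intrinsics': array([[475.
[... 274 characters left out ...]
.18475799]), 'tvec': array([-1.36263046e-03,  5.57631265e-01,  1.66000341e+00])}
wrist {'intrinsics': array([[280.95491707,   0.        , 319.97718211],
       [  0.        , 280.95491707, 203.01236094],
       [  0.        ,   0.        ,   1.        ]]), 'distortion': array([-0.02451517,  0.        ,  0.        ,  0.        ,  0.        ]), 'T_tool_cam': array([[ 9.99999589e-01, -8.44043031e-04, -3.30243153e-04,
         1.89708932e-04],
       [ 9.01874645e-04,  9.62819594e-01,  2.70143694e-01,
        -7.92370546e-02],
       [ 8.99516764e-05, -2.70143881e-01,  9.62819960e-01,
        -1.98916333e-01],
       [ 0.00000000e+00,  0.00000000e+00,  0.00000000e+00,
         1.00000000e+00]])}
```

View pics/scene0.png

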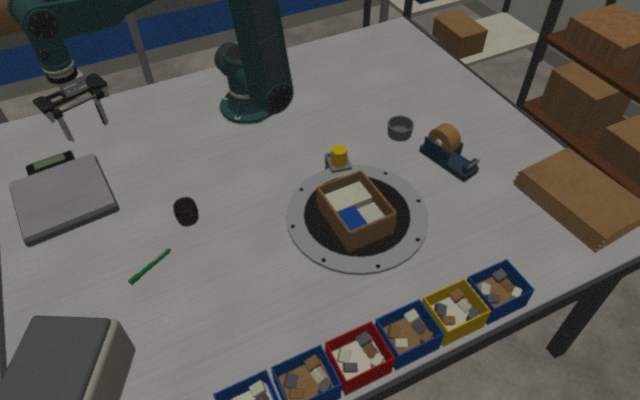

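View pics/top0.png

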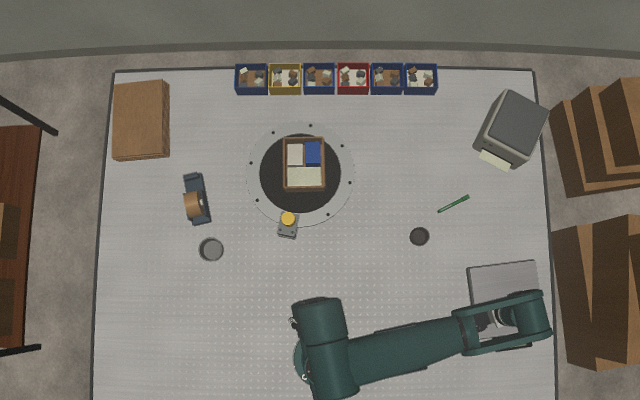

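View pics/wrist0.png

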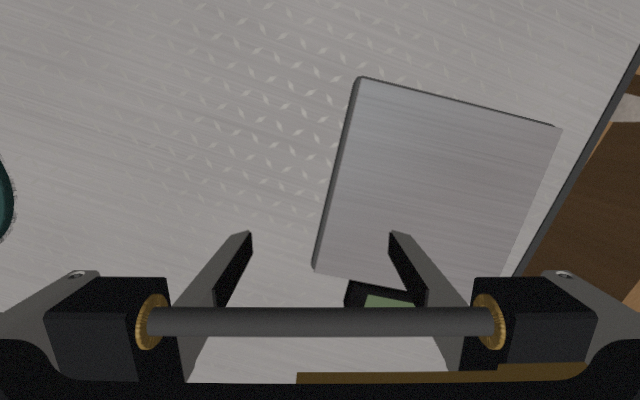

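The scene view shows the cap at about (339,156) and the top view at (288,218). The disc centre is near (300,173) in the top view. Next I'll measure positions.

```bash
cat > h.py <<'E'
from bench import *
import cv2, numpy as np
def ray(s,uv,z,pose=None):
    """world point where pixel ray meets plane z"""
    n=cv2.undistortPoints(np.array([[uv]],float),s["intrinsics"],s["distortion"])[0,0]
    d=np.array([n[0],n[1],1.])
    if "rvec" in s:
        R=cv2.Rodrigues(s["rvec"])[0];c=-R.T@s["tvec"];d=R.T@d
    else:
        p,e=pose
        from scipy.spatial.transform import Rotation as Ro
        Rt=Ro.from_euler("xyz",e).as_matrix();T=s["T_tool_cam"]
        c=Rt@T[:3,3]+p;d=Rt@(T[:3,:3]@d)
    return c+d*(z-c[2])/d[2]
def proj(s,P):
    return cv2.projectPoints(np.array([P],float),s["rvec"],s["tvec"],s["intrinsics"],s["distortion"])[0][0,0]
def mask(s,lo,hi,box):
    h=cv2.cvtColor(s["color"],cv2.COLOR_RGB2HSV);m=cv2.inRange(h,np.array(lo),np.array(hi))
    k=np.zeros_like(m);x0,y0,x1,y1=box;k[y0:y1,x0:x1]=255
    return m&k
E
python3 - <<'E'
from h import *
t=snapshot("top");c=snapshot("scene")
def cen(m):
    mm=cv2.moments(m,True);ys,xs=np.nonzero(m);return (mm['m10']/mm['m00'],mm['m01']/mm['m00']),mm['m00'],(xs.min(),xs.max(),ys.min(),ys.max())
for s,b,n in((t,(270,200,305,235),"top"),(c,(320,135,360,175),"scene")):
    m=mask(s,(18,120,60),(35,255,255),b);r=cen(m);print(n,r)
    for z in(.072,.100,.128): print(z,ray(s,r[0],z).round(4))
# disc dark rubber/outer edge; bracket etc
for uv,z,l in (((300,173),.044,"disc"),((211,249),.046,"ramekin"),((419,236),.062,"tealight"),((197,200),.06,"tape"),((454,204),.01,"pen")):
    print(l,ray(t,uv,z).round(3))
# disc edges: polar edges of dark mat
h=cv2.cvtColor(t["color"],cv2.COLOR_RGB2GRAY)
m=((h<60)*255).astype(np.uint8);k=np.zeros_like(m);k[125:222,250:350]=255
cs,_=cv2.findContours(m&k,cv2.RETR_EXTERNAL,cv2.CHAIN_APPROX_NONE);cc=max(cs,key=cv2.contourArea)
w=np.array([ray(t,p[0],.044)[:2] for p in cc]);print(cv2.minEnclosingCircle(w.astype(np.float32)),cv2.fitEllipse((w*1000).astype(np.float32)))
a=cv2.resize(t["color"][100:270,170:470],None,fx=2.6,fy=2.6,interpolation=cv2.INTER_CUBIC);cv2.imwrite("pics/topz.png",a[:,:,::-1])
a=cv2.resize(c["color"][100:280,280:480],None,fx=3.3,fy=3.3,interpolation=cv2.INTER_CUBIC);cv2.imwrite("pics/scz.png",a[:,:,::-1])
E
```

```text
top ((287.62987012987014, 218.42207792207793), 154.0, (np.int64(281), np.int64(294), np.int64(212), np.int64(226)))
0.072 [0.4863 0.1223 0.072 ]
0.1 [0.4824 0.12   0.1   ]
0.128 [0.4784 0.1178 0.128 ]
scene ((338.71337579617835, 155.34076433121018), 314.0, (np.int64(331), np.int64(346), np.int64(144), np.int64(167)))
0.072 [0.4505 0.136  0.072 ]
0.1 [0.4773 0.1218 0.1   ]
0.128 [0.504  0.1075 0.128 ]
disc [0.657 0.081 0.044]
ramekin [0.38  0.399 0.046]
tealight [ 0.423 -0.342  0.062]
tape [0.556 0.453 0.06 ]
pen [ 0.547 -0.488  0.01 ]
((0.6598498821258545, 0.08324430137872696), 0.1474599987268448) ((658.2628173828125, 82.83419036865234), (269.96893310546875, 273.6930847167969), 49.9718017578125)
```

View pics/topz.png

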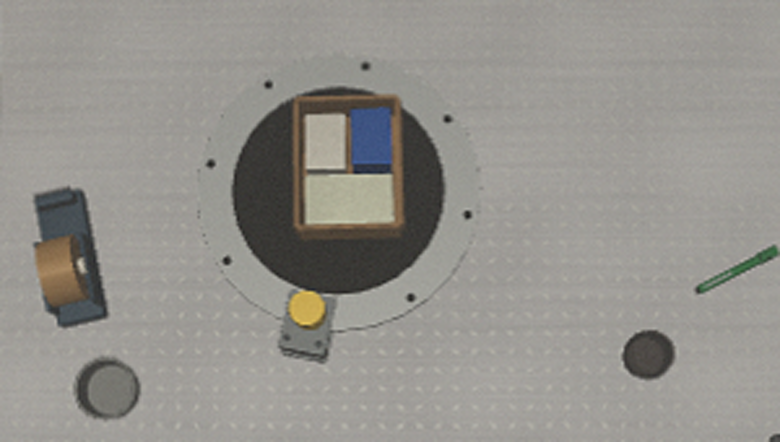

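View pics/scz.png

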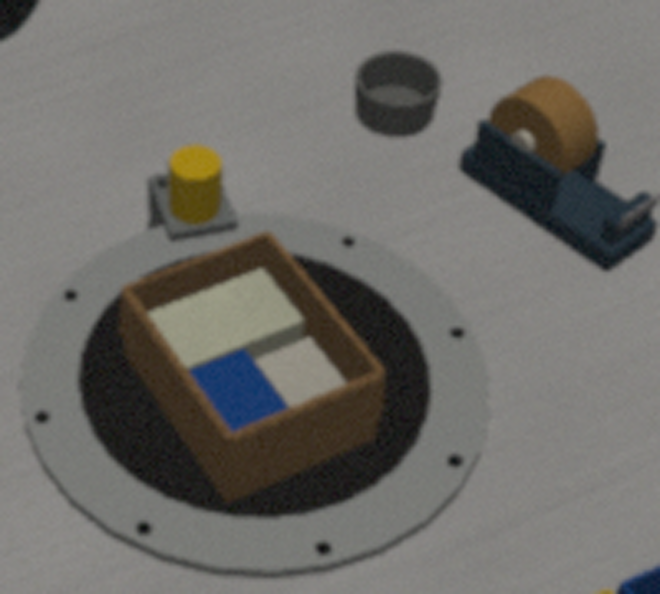

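>>> {"op": "send_rows", "data": {"rows": [19,40,6,0,0,9.4,1,19,40,6,0,0,9.4,1,19,40,6,0,0,9.4,1,19,40,6,0,0,9.4,1,19,40,6,0,0,9.4,1,19,40,6,0,0,9.4,1,19,40,6,0,0,9.4,1,19,40,6,0,0,9.4,1]}}

```text
time: 1.25
tool_pos: [0.3263, -0.2004, 0.2328]
ee_rot: [3.141, -0.001, 0.069]
wrist_force: [-0.6, -0.1, 0.8]
width: 0.0939
```

>>> {"op": "send_rows", "data": {"rows": [19,40,6,0,0,9.4,1,19,40,6,0,0,9.4,1,19,40,6,0,0,9.4,1,19,40,6,0,0,9.4,1,19,40,6,0,0,9.4,1,19,40,6,0,0,9.4,1,19,40,6,0,0,9.4,1,19,40,6,0,0,9.4,1]}}

```text
time: 2.25
tool_pos: [0.4783, 0.1197, 0.2808]
ee_rot: [3.141, 0.0, 1.382]
wrist_force: [0.9, 0.3, -0.2]
width: 0.094
```

```bash
python3 - <<'E'
from h import *
o=get_obs();print(o["time"],o["tool_pos"],o["ee_rot"],o["wrist_force"],o["joint_positions"])
s=snapshot("wrist");cv2.imwrite("pics/w1.png",s["color"][:,:,::-1])
m=mask(s,(18,120,60),(35,255,255),(100,0,540,400));ys,xs=np.nonzero(m)
print(xs.min(),xs.max(),ys.min(),ys.max(),m.sum()/255)
c=(xs.mean(),ys.mean())
for z in(.1,.128):print(ray(s,c,z,(o["tool_pos"],o["ee_rot"])))
E
```

```text
2.25 [0.47834338 0.11966477 0.28075017] [3.14136828e+00 4.63124212e-05 1.38157096e+00] [ 0.90405701  0.33919603 -0.15280294] [ 1.30179455e-01 -3.90468065e-02  1.31077206e+00 -1.19732902e-04
  1.86966891e+00 -1.25142678e+00]
135 539 154 383 5668.0
[0.71618434 0.16292971 0.1       ]
[0.69299893 0.1608325  0.128     ]
```

View pics/w1.png

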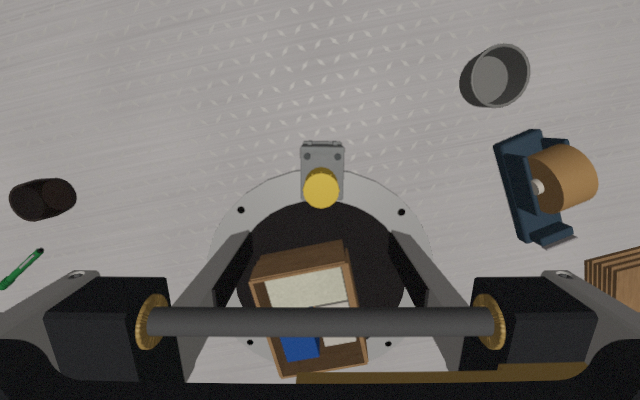

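The wrist view shows the cap's top at about (321,188). The bracket runs vertically in the image, so the jaws are already tangential to the disc. Now I'll refine the cap centre.

```bash
python3 - <<'E'
from h import *
o=get_obs()
s=snapshot("wrist")
m=mask(s,(18,120,60),(35,255,255),(295,155,350,220));ys,xs=np.nonzero(m)
print(xs.min(),xs.max(),ys.min(),ys.max(),m.sum()/255)
P=(o["tool_pos"],o["ee_rot"])
# near silhouettes: left/right edge of top
cx=(xs.min()+xs.max())/2
print("row widths",[(int(y),int(xs[ys==y].min()),int(xs[ys==y].max())) for y in np.unique(ys)])
for y in (ys.mean(),):print(ray(s,(cx,y),.128,P))
print(ray(s,(xs.min()-.5,ys.mean()),.128,P),ray(s,(xs.max()+.5,ys.mean()),.128,P))
print(ray(s,(cx,ys.max()+.5),.128,P),ray(s,(cx,ys.min()-.5),.128,P))
# bracket foot edges
for uv in((300.5,143),(343.5,143)):print("br",ray(s,uv,.072,P))
E
```

```text
299 335 167 208 1166.0
row widths [(167, 314, 320), (168, 311, 323), (169, 309, 325), (170, 307, 326), (171, 307, 327), (172, 306, 328), (173, 305, 329), (174, 304, 330), (175, 304, 330), (176, 303, 331), (177, 303, 331), (178, 302, 332), (179, 302, 332), (180, 302, 332), (181, 301, 333), (182, 301, 333), (183, 301, 333), (184, 300, 333), (185, 300, 333), (186, 300, 334), (187, 299, 334), (188, 299, 334), (189, 299, 334), (190, 299, 335), (191, 299, 334), (192, 300, 334), (193, 300, 333), (194, 300, 333), (195, 300, 333), (196, 301, 333), (197, 301, 332), (198, 301, 332), (199, 302, 331), (200, 302, 331), (201, 302, 331), (202, 303, 330), (203, 304, 329), (204, 306, 328), (205, 306, 326), (206, 309, 326), (207, 312, 321), (208, 316, 317)]
[0.4795496  0.12090566 0.128     ]
[0.47524668 0.09763605 0.128     ] [0.48385037 0.14418715 0.128     ]
[0.50689727 0.11579834 0.128     ] [0.45284864 0.12589116 0.128     ]
br [0.4235572  0.10715237 0.072     ]
br [0.43462756 0.16731503 0.072     ]
```

>>> {"op": "send_rows", "data": {"rows": [0,0,-20,0,0,0,1,1,0,-30,0,0,0,1,1,0,-30,0,0,0,1,0,0,-20,0,0,0,1,0,0,-10,0,0,0,1,0,0,0,0,0,0,1,0,0,0,0,0,0,1,0,0,0,0,0,0,1]}}

```text
time: 3.35
tool_pos: [0.4806, 0.1183, 0.1718]
ee_rot: [3.14, -0.001, 1.376]
wrist_force: [0.5, 0.1, -0.1]
width: 0.0941
```

```bash
python3 - <<'E'
from h import *
o=get_obs();print(o["tool_pos"],o["ee_rot"])
s=snapshot("wrist");cv2.imwrite("pics/w2.png",s["color"][:,:,::-1])
P=(o["tool_pos"],o["ee_rot"])
m=mask(s,(18,120,60),(35,255,255),(260,100,380,399))
cs,_=cv2.findContours(m,cv2.RETR_EXTERNAL,cv2.CHAIN_APPROX_NONE);c=max(cs,key=cv2.contourArea)
x,y,w,h=cv2.boundingRect(c);print(x,y,w,h)
W=np.array([ray(s,p[0],.128,P)[:2] for p in c])
far=W[W[:,0]>W[:,0].max()-.025]  # outward half of the top circle
A=np.c_[2*far,np.ones(len(far))];q=np.linalg.lstsq(A,(far**2).sum(1),rcond=None)[0]
print("circle",q[:2],np.sqrt(q[2]+q[:2]@q[:2]))
E
```

```text
[0.48056491 0.11825475 0.17176965] [ 3.13960226e+00 -7.67979816e-04  1.37581114e+00]
297 180 51 60
circle [0.48278445 0.11977981] 0.02275133125240748
```

View pics/w2.png

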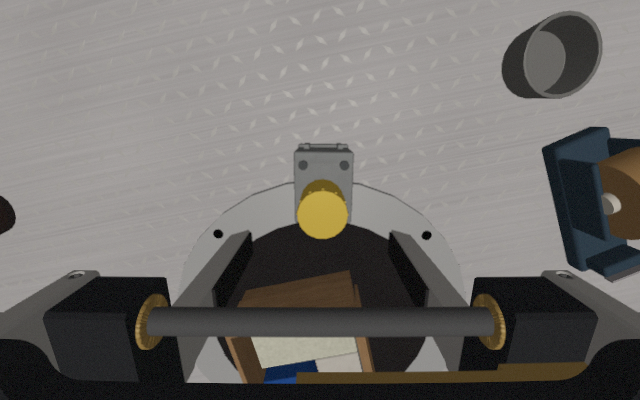

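>>> {"op": "send_rows", "data": {"rows": [1,1,-20,0,0,0,1,0,0,-20,0,0,0,1,0,0,-20,0,0,0,1,0,0,-15,0,0,0,1,0,0,-7,0,0,0,1,0,0,0,0,0,0,1,0,0,0,0,0,0,0.4,0,0,0,0,0,0,0.4]}}

```text
time: 4.4
tool_pos: [0.4815, 0.1193, 0.0894]
ee_rot: [3.14, -0.001, 1.376]
wrist_force: [0.2, -0.3, -0.5]
width: 0.0778
```

>>> {"op": "send_rows", "data": {"rows": [0,0,0,0,0,0,0.4,0,0,0,0,0,0,0.4,0,0,0,0,0,0,0.4,0,0,0,0,0,0,0.4,0,0,0,0,0,0,0.4,0,0,0,0,0,0,0.4,0,0,0,0,0,0,0.4,0,0,0,0,0,0,0.4]}}

```text
time: 5.4
tool_pos: [0.481, 0.1192, 0.0887]
ee_rot: [3.142, -0.0, 1.376]
wrist_force: [0.3, 0.1, 0.9]
width: 0.0462
```

```bash
python3 - <<'E'
from h import *
o=get_obs();print(o["tool_pos"],o["ee_rot"],o["wrist_force"],o["width"])
s=snapshot("wrist");cv2.imwrite("pics/w3.png",s["color"][:,:,::-1])
E
```

```text
[0.48097735 0.11924707 0.08866219] [ 3.14150549e+00 -1.83590419e-04  1.37600935e+00] [0.26184041 0.09525725 0.91979342] 0.04618487396731945
```

View pics/w3.png

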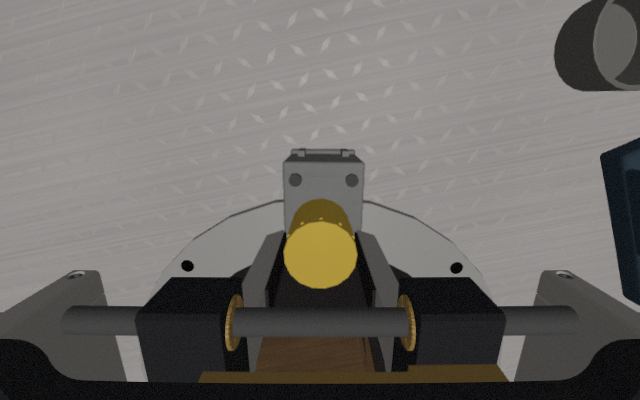

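The jaws closed on the cap at 46 mm, and the picture shows it centred between them. I'll lift it straight up.

>>> {"op": "send_rows", "data": {"rows": [0,0,3,0,0,0,0.4,0,0,8,0,0,0,0.4,0,0,11,0,0,0,0.4,0,0,12,0,0,0,0.4,0,0,12,0,0,0,0.4,0,0,12,0,0,0,0.4,0,0,10,0,0,0,0.4,0,0,2,0,0,0,0.4]}}

```text
time: 6.45
tool_pos: [0.4815, 0.1193, 0.1597]
ee_rot: [3.14, -0.001, 1.376]
wrist_force: [0.2, -0.3, -0.8]
width: 0.0462
```

```bash
python3 - <<'E'
from h import *
o=get_obs();print(o["tool_pos"],o["ee_rot"],o["wrist_force"],o["width"])
a=snapshot("scene")["color"][100:200,280:440];a=cv2.resize(a,None,fx=4,fy=4);cv2.imwrite("pics/s4.png",a[:,:,::-1])
E
```

```text
[0.48145965 0.11927168 0.15970028] [ 3.13995925e+00 -6.10593365e-04  1.37598575e+00] [ 0.18564834 -0.28844273 -0.8161281 ] 0.04624649119102798
```

View pics/s4.png

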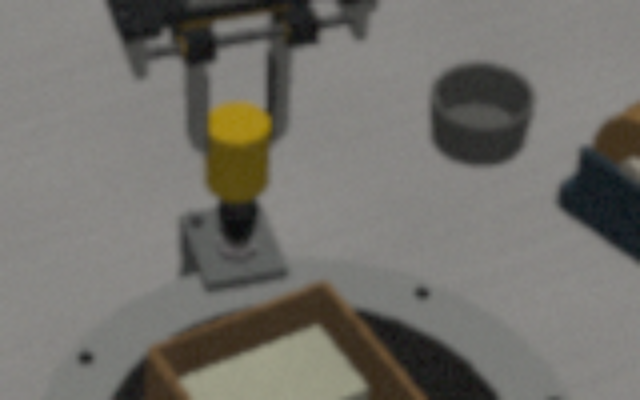

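The cap is clear of the knob, which now shows in black below it. I'll carry the cap to bare counter near (0.42, -0.08).

>>> {"op": "send_rows", "data": {"rows": [-4,-12,4,0,0,0,0.4,-8,-28,2,0,0,0,0.4,-9,-32,0,0,0,0,0.4,-10,-34,0,0,0,0,0.4,-10,-34,0,0,0,0,0.4,-9,-32,-10,0,0,0,0.4,-8,-20,-20,0,0,0,0.4,-2,-8,-20,0,0,0,0.4]}}

```text
time: 7.5
tool_pos: [0.4199, -0.0824, 0.114]
ee_rot: [-3.141, 0.0, 1.374]
wrist_force: [-0.0, -0.1, -1.1]
width: 0.0463
```

>>> {"op": "send_rows", "data": {"rows": [0,0,-25,0,0,0,0.4,0,0,-25,0,0,0,0.4,0,0,-20,0,0,0,0.4,0,0,-12,0,0,0,0.4,0,0,-8,0,0,0,0.4,0,0,0,0,0,0,0.4,0,0,0,0,0,0,0.4,0,0,0,0,0,0,0.4]}}

```text
time: 8.5
tool_pos: [0.4215, -0.081, 0.0254]
ee_rot: [3.14, 0.0, 1.376]
wrist_force: [-0.1, -0.7, -0.2]
width: 0.0463
```

```bash
python3 - <<'E'
from h import *
o=get_obs();print(o["tool_pos"],o["ee_rot"],o["wrist_force"],o["width"])
s=snapshot("scene")
a=s["color"][80:200,200:400];a=cv2.resize(a,None,fx=4,fy=4);cv2.imwrite("pics/s5.png",a[:,:,::-1])
E
```

```text
[ 0.42154358 -0.08096331  0.0253675 ] [3.14010093e+00 1.20549606e-04 1.37612359e+00] [-0.10384756 -0.7282606  -0.18603287] 0.046286354965021925
```

View pics/s5.png

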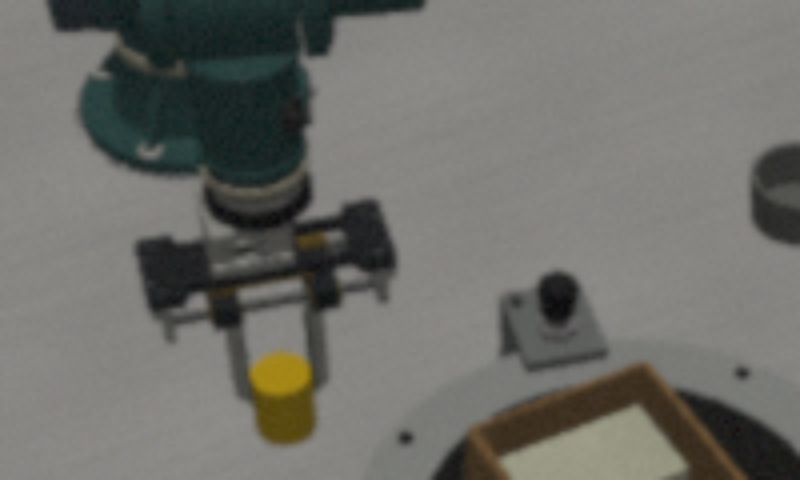

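The cap is upright about 9 mm above the counter. I'll lower it until I feel contact.

>>> {"op": "send_rows", "data": {"rows": [0,0,-2,0,0,0,0.4,0,0,-2,0,0,0,0.4,0,0,-1,0,0,0,0.4,0,0,-1,0,0,0,0.4,0,0,-1,0,0,0,0.4,0,0,0,0,0,0,0.4,0,0,0,0,0,0,0.4,0,0,0,0,0,0,0.4]}}

```text
time: 9.55
tool_pos: [0.421, -0.0808, 0.0177]
ee_rot: [3.141, -0.0, 1.376]
wrist_force: [0.6, 0.2, -0.5]
width: 0.0464
```

>>> {"op": "send_rows", "data": {"rows": [0,0,-0.5,0,0,0,0.4,0,0,-0.5,0,0,0,0.4,0,0,0,0,0,0,0.4,0,0,0,0,0,0,0.4,0,0,0,0,0,0,0.4,0,0,0,0,0,0,0.4,0,0,0,0,0,0,0.4,0,0,0,0,0,0,0.4]}}

```text
time: 10.55
tool_pos: [0.421, -0.0808, 0.0166]
ee_rot: [3.142, -0.0, 1.376]
wrist_force: [0.3, -0.2, 0.2]
width: 0.0467
```

>>> {"op": "send_rows", "data": {"rows": [0,0,-0.5,0,0,0,0.4,0,0,-0.5,0,0,0,0.4,0,0,0,0,0,0,0.4,0,0,0,0,0,0,0.4,0,0,0,0,0,0,0.4,0,0,0,0,0,0,0.4,0,0,0,0,0,0,0.4,0,0,0,0,0,0,0.4]}}

```text
time: 11.55
tool_pos: [0.4211, -0.0808, 0.0166]
ee_rot: [3.141, -0.0, 1.376]
wrist_force: [-2.5, 0.2, 6.2]
width: 0.0464
```

Contact reads 6 N with the rim at counter height. I'll ease off slightly, open, and rise.

>>> {"op": "send_rows", "data": {"rows": [0,0,0.7,0,0,0,0.4,0,0,0,0,0,0,0.4,0,0,0,0,0,0,0.55,0,0,0,0,0,0,0.7,0,0,0,0,0,0,0.85,0,0,0,0,0,0,1,0,0,0,0,0,0,1,0,0,0,0,0,0,1]}}

```text
time: 12.55
tool_pos: [0.421, -0.0808, 0.0163]
ee_rot: [3.142, -0.0, 1.376]
wrist_force: [-0.8, 0.0, 0.4]
width: 0.0934
```

>>> {"op": "send_rows", "data": {"rows": [0,0,5,0,0,0,1,0,0,15,0,0,0,1,0,0,25,0,0,0,1,0,0,35,0,0,0,1,0,0,35,0,0,0,1,3,10,30,0,0,0,1,7,20,15,0,0,0,1,10,30,0,0,0,0,1]}}

```text
time: 13.55
tool_pos: [0.4425, -0.0209, 0.1798]
ee_rot: [3.136, 0.0, 1.374]
wrist_force: [0.8, 0.6, -0.6]
width: 0.0944
```

>>> {"op": "send_rows", "data": {"rows": [10,30,0,0,0,0,1,10,30,0,0,0,0,1,10,30,0,0,0,0,1,8,30,0,0,0,0,1,2,15,0,0,0,0,1,0,5,0,0,0,0,1,0,0,0,0,0,0,1,0,0,0,0,0,0,1]}}

```text
time: 14.55
tool_pos: [0.4809, 0.1184, 0.1765]
ee_rot: [3.141, 0.0, 1.375]
wrist_force: [0.3, 0.4, -0.0]
width: 0.0941
```

```bash
python3 - <<'E'
from h import *
o=get_obs();print(o["time"],o["tool_pos"],o["ee_rot"],o["wrist_force"],o["width"])
s=snapshot("wrist");cv2.imwrite("pics/w6.png",s["color"][:,:,::-1])
s=snapshot("scene")
a=s["color"][80:200,200:400];a=cv2.resize(a,None,fx=4,fy=4);cv2.imwrite("pics/s6.png",a[:,:,::-1])
E
```

```text
14.55 [0.48088751 0.11839822 0.17649274] [3.14128231e+00 2.22675380e-04 1.37485891e+00] [ 0.26549219  0.37316697 -0.01595467] 0.09411001738764369
```

View pics/s6.png

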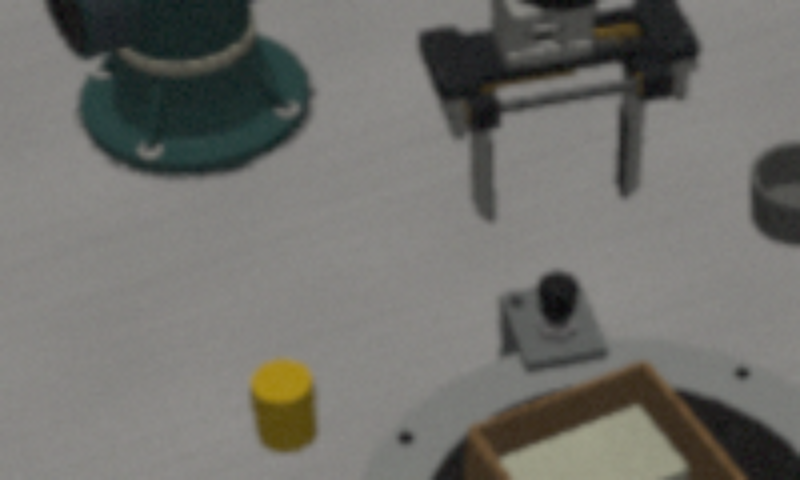

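View pics/w6.png

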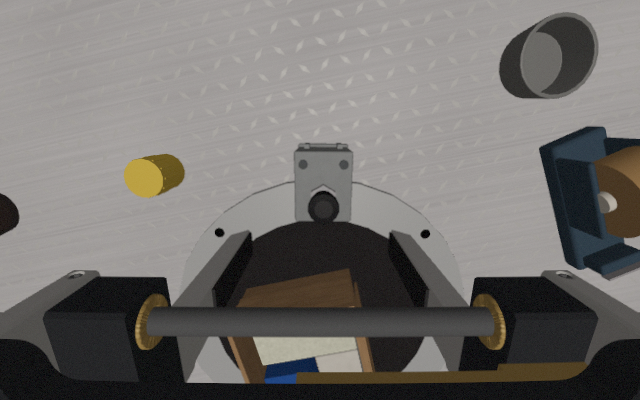

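The cap stands upright on the counter. The knob's top is near (323,208) in the wrist view. I'll locate it more exactly.

```bash
python3 - <<'E'
from h import *
o=get_obs();P=(o["tool_pos"],o["ee_rot"]);print(P)
s=snapshot("wrist")
for uv in((323.5,208),(323.5,222.5),(308,208),(340,208)):print(ray(s,uv,.118,P).round(4))
a=cv2.resize(s["color"][140:240,270:380],None,fx=6,fy=6,interpolation=cv2.INTER_CUBIC);a=np.clip(a.astype(float)*2,0,255).astype(np.uint8)
cv2.imwrite("pics/w6z.png",a[:,:,::-1])
E
```

```text
(array([0.4809029 , 0.11848062, 0.17640487]), array([3.14140515e+00, 8.32743507e-05, 1.37481650e+00]))
[0.4806 0.122  0.118 ]
[0.4951 0.1192 0.118 ]
[0.4777 0.1075 0.118 ]
[0.4837 0.1375 0.118 ]
```

View pics/w6z.png

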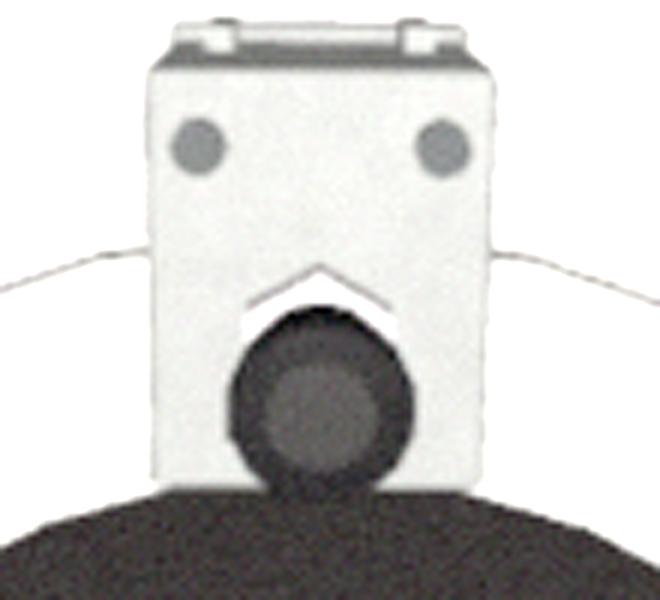

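>>> {"op": "send_rows", "data": {"rows": [0,2,-20,0,0,0,1,0.5,0.5,-20,0,0,0,1,0,0,-20,0,0,0,1,0,0,-20,0,0,0,1,0,0,-8,0,0,0,1,0,0,-4,0,0,0,1,0,0,0,0,0,0,0.6,0,0,0,0,0,0,0.5]}}

```text
time: 15.7
tool_pos: [0.482, 0.1218, 0.0852]
ee_rot: [3.14, -0.001, 1.376]
wrist_force: [0.0, 0.3, 0.3]
width: 0.0775
```

>>> {"op": "send_rows", "data": {"rows": [0,0,0,0,0,0,0.4,0,0,0,0,0,0,0.35,0,0,0,0,0,0,0.3,0,0,0,0,0,0,0.2,0,0,0,0,0,0,0.1,0,0,0,0,0,0,0,0,0,0,0,0,0,0,0,0,0,0,0,0,0]}}

```text
time: 16.7
tool_pos: [0.4814, 0.1214, 0.0843]
ee_rot: [-3.142, 0.001, 1.376]
wrist_force: [-0.8, -1.9, 1.3]
width: 0.0296
```

```bash
python3 - <<'E'
from h import *
o=get_obs();print(o["time"],o["tool_pos"],o["ee_rot"],o["wrist_force"],o["wrist_torque"],o["width"])
s=snapshot("wrist")
cv2.imwrite("pics/w7.png",s["color"][:,:,::-1])
E
```

```text
16.7 [0.48138767 0.12140931 0.08429278] [-3.14155972e+00  5.01533338e-04  1.37585841e+00] [-0.8139519  -1.85074769  1.33699668] [-0.27018819 -0.08535272  0.08077356] 0.029589566965381574
```

View pics/w7.png

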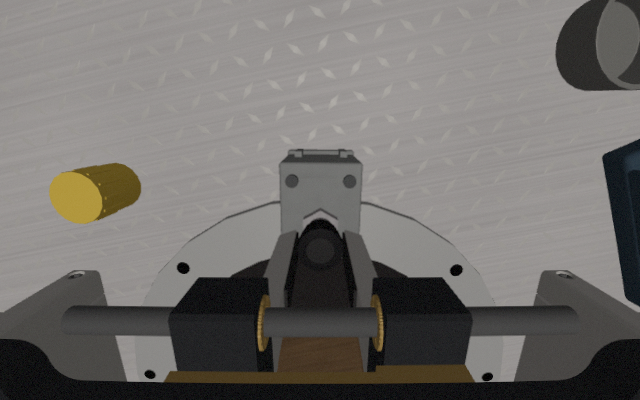

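The jaws are on the knob at 29.6 mm, matching its flared part. I'll pull up in small steps.

>>> {"op": "send_rows", "data": {"rows": [0,0,1,0,0,0,0,0,0,2,0,0,0,0,0,0,2,0,0,0,0,0,0,2,0,0,0,0,0,0,2,0,0,0,0,0,0,0,0,0,0,0,0,0,0,0,0,0,0,0,0,0,0,0,0,0]}}

```text
time: 17.75
tool_pos: [0.4812, 0.1215, 0.0931]
ee_rot: [-3.141, 0.001, 1.376]
wrist_force: [4.0, -3.3, -12.4]
width: 0.0297
```

```bash
python3 - <<'E'
from h import *
o=get_obs();print(o["time"],o["tool_pos"],o["ee_rot"],o["wrist_force"],o["width"])
s=snapshot("wrist")
a=cv2.resize(s["color"][140:300,230:410],None,fx=4,fy=3.75,interpolation=cv2.INTER_CUBIC)
cv2.imwrite("pics/w8.png",a[:,:,::-1])
E
```

```text
17.75 [0.48124526 0.12145138 0.0930697 ] [-3.14119220e+00  5.17409506e-04  1.37589850e+00] [  3.98927342  -3.29495149 -12.42567179] 0.02966360107497016
```

View pics/w8.png

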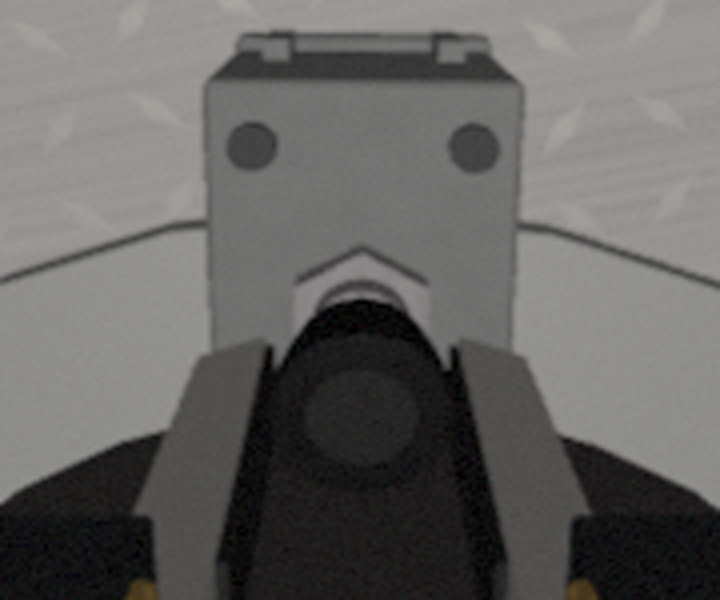

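The force of 12.4 N after 8.8 mm matches the spring, so nothing has slipped. I'll continue to the stop.

>>> {"op": "send_rows", "data": {"rows": [0,0,2,0,0,0,0,0,0,2,0,0,0,0,0,0,2,0,0,0,0,0,0,2,0,0,0,0,0,0,1,0,0,0,0,0,0,0.5,0,0,0,0,0,0,0,0,0,0,0,0,0,0,0,0,0,0]}}

```text
time: 18.8
tool_pos: [0.4812, 0.1215, 0.1017]
ee_rot: [-3.141, 0.001, 1.376]
wrist_force: [4.4, -2.7, -15.8]
width: 0.0297
```

>>> {"op": "send_rows", "data": {"rows": [0,0,0.5,0,0,0,0,0,0,0,0,0,0,0,0,0,0,0,0,0,0,0,0,0,0,0,0,0,0,0,0,0,0,0,0,0,0,0,0,0,0,0,0,0,0,0,0,0,0,0,0,0,0,0,0,0]}}

```text
time: 19.8
tool_pos: [0.4812, 0.1215, 0.1022]
ee_rot: [-3.141, 0.001, 1.376]
wrist_force: [5.1, -3.2, -16.0]
width: 0.0298
```

>>> {"op": "send_rows", "data": {"rows": [0,0,0.5,0,0,0,0,0,0,0.5,0,0,0,0,0,0,0,0,0,0,0,0,0,0,0,0,0,0,0,0,0,0,0,0,0,0,0,0,0,0,0,0,0,0,0,0,0,0,0,0,0,0,0,0,0,0]}}

```text
time: 20.8
tool_pos: [0.4812, 0.1215, 0.1025]
ee_rot: [-3.14, 0.001, 1.376]
wrist_force: [7.1, -2.1, -18.3]
width: 0.0297
```

```bash
python3 - <<'E'
from h import *
o=get_obs();print(o["time"],o["tool_pos"],o["ee_rot"],o["wrist_force"],o["width"])
s=snapshot("wrist")
a=cv2.resize(s["color"][140:300,230:410],None,fx=4,fy=3.75,interpolation=cv2.INTER_CUBIC)
cv2.imwrite("pics/w9.png",a[:,:,::-1])
s=snapshot("scene");cv2.imwrite("pics/s9.png",s["color"][:,:,::-1])
E
```

```text
20.8 [0.4811611  0.12147035 0.10247727] [-3.14027659e+00  6.96031947e-04  1.37581477e+00] [  7.12397015  -2.0530544  -18.3264856 ] 0.02972484553325472
```

View pics/w9.png

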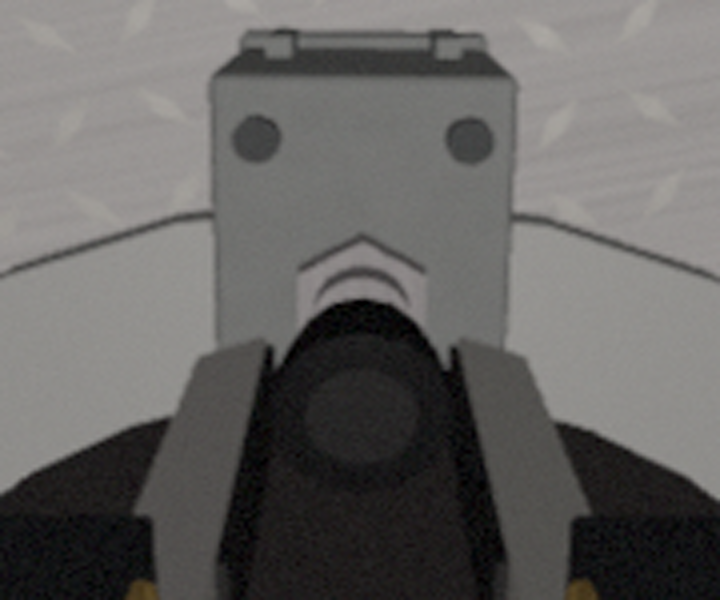

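View pics/s9.png

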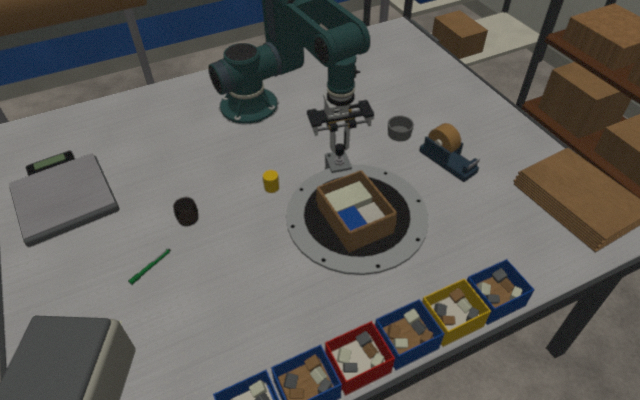

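The knob sits in the same place between the jaws as before (about (362,415) in the zoomed view). The last 1 mm of command gave only 0.3 mm of rise and the force jumped to 18 N, so it is against the stop. The cap still stands at (271,181) in the scene view. I'm handing in.

```bash
python3 - <<'E'
from bench import *
print(close_job());o=get_obs();print(o["time"],o["tool_pos"],o["wrist_force"],o["width"])
E
```

```text
the job is handed in; nothing more can be done
None
the job is handed in; nothing more can be done
```

The plunger is pulled fully up and I was still holding the knob there when I handed the job in at about 21 s. The job reports no verdict, and I could not read the arm's state after handing in.

- **Cap:** I lifted it straight off the plunger. It now stands open end down on bare counter near (0.42, -0.08). I lowered it until I felt about 6 N of contact, then let go, and the later pictures show it upright.
- **Plunger:** I pulled the knob up about 18 mm. The force rose as the spring should (12.4 N halfway, 16 N at full travel). The last 1 mm of command then moved it only 0.3 mm and the force rose to 18.3 N, so it is against its stop. The grip opening stayed at 29.7 mm and the wrist picture showed no slip.
- **Everything else:** In the last scene picture the disc, carton and other objects look to be where they started. I judged this by eye and did not measure it.
- **Disagreements:** The camera estimates of the plunger's axis differed by about 2–4 mm. There was also about 7 N of sideways force at the knob while holding, probably because the grip is slightly off centre.

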